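# Stamp a tea cup's foot and draw the stamper's reload rod

### The arm

A 6-joint arm with a two-finger parallel gripper is mounted at the origin on the work surface. World frame = base frame: x ahead of the robot, y to its left, z up, the work surface at z = 0. Lengths are in m, angles in rad, forces in N, time in s.
With the tool pointing down it reaches from about 0.35 to 0.975 m from the base axis. Payload 4.9 kg.
Tool frame: the origin (TCP) lies on the centre line of the jaws, within the pads' length; the fingertips stand ctrl.nose_length ahead of it and the grasp point (between the pads) lies 2 mm behind it (ctrl.nose_length is the distance from the TCP to the fingertips, in m); z points along the fingers, y is the direction in which the jaws open and shut (so a half turn about z gives the same grasp; the last joint's range is limited). The gripper opens to 85 mm and grips with 20 to 120 N. Pads are 22 mm wide; open, the fingers measure 114 mm over their backs; the gripper's body (76 mm by 85 mm) begins 54 mm behind the grasp point. The pads swing forward as they close: fully open they stand 13 mm farther back than shut.
Start: joints at [-1.318, 0.053, 1.613, -0, 1.476, -0.119], TCP at [0.227, -0.582, 0.248] pointing down, gripper open.
Joint ranges: [-3.01, 3.01], [-1.01, 2.22], [0.06, 2.58], [-1.02, 4.17], [0.09, 2.62], [-3.14, 3.14]. Speed limits (rad/s): [2.57, 2.57, 3.14, 3.14, 3.14, 3.14].

### API

Orientations are given as a rotation vector (axis times angle).
In Python, from station import sensors, get_image, order, ctrl gives the robot as it stands.
- The arm moves only by the tool move_arm, never from a script. Its argument "increments" is a list of rows, each a list of 5 numbers: the shift along the tool's x, y, z in cm, then the turn about the tool's z in degrees, then the finger opening in cm, from 0 to 8.54. In form: [[dx, dy, dz, twist, gripper], ...]. A call has 1 to 5 rows; each row is the pose to reach, as a shift and turn from the pose commanded when the call began, along the tool's axes at that moment; what a row does not reach only later rows make up. A row lasts 1/8 s, in which the tool goes at most 62.5 mm and 10.7 degrees, less where a joint would pass 70% of its speed; a pose out of reach is approached as far as the arm can. A call with a gripper value outside its range is refused whole. The fingers move at their own pace and stop on an object; "newtons" is the grip in N (left out, the last holds). Time passes only in rows, so rows that repeat a pose let the fingers close. It gives the time, the measured TCP pose, the force and the opening at its end, in the units of the state.
- sensors.get_obs(): the state, without advancing time (a new reading comes with each control period).
- get_image(name): name is "scene" or "top" or "wrist"; returns a dict with "image" (400x640x3 uint8, red, green, blue), "K" (3x3 intrinsics, pixels), "D" ([k1, k2, p1, p2, k3] as OpenCV has them; the pictures are not rectified), "R" (3x3) and "t" (3): a world point X has camera coordinates R X + t. Camera axes: x right, y down, z forward; pixel columns grow to the right and rows downward; lengths in m; the calibration is good to about 2 mm. A picture is of the moment at which its call begins. There is no depth.
- order.finish_job(): hands the job in, once; it reports no verdict.
The state is a dict: "t": time; "q": joint angles; "dq": joint speeds; "effort": joint torques, N m; "tool_pos": TCP position; "tool_rot": TCP orientation; "contact_force": force on the tool from outside, world axes, zero at the start; "wrist_torque": the same for the moment, N m; "opening": finger opening in m.
Only numpy, scipy, OpenCV 4.12 (cv2) and the standard library are available. Lean on these libraries where they do the work, as an engineer would, in place of code of your own. Each camera call takes 0.05 s, during which the arm holds its last target.

### The job

Take the plain straight tea cup (the one without a handle or lid) and, keeping hold of it, press it foot down onto the middle of the stamping machine's round sprung pad until the pad is fully down; then stand it upright in the free half of the tray and let go. Then reload the machine: by its upright tab, pull the sprung rod out until the tab's pointer lines up with the index fin, and finish while holding it there, because the spring pulls it back when released. Do not shift the index fin or disturb the other things.

Things in the scene. Friction and masses are not known exactly. Their poses are not given: they have to be found in the camera images.
- cup: Plain straight-sided white ceramic tea cup, no handle, open at the top: 60 mm across outside, 85 mm tall, wall 4 mm, about 0.14 to 0.28 kg. Origin: centre of its foot; z up through its mouth. It stands in the row of three vessels in front of the robot.
- stamper: The stamping machine, screwed to the table. A grey housing 110 (x) by 160 (y) by 50 mm high, its origin under the housing's centre. The round pad is on top; from the housing's -y face a 22 mm tube (25 mm long) and the rod stick out level along the machine's -y, over a flat steel bed 100 mm wide that runs to y = -308 mm, 8 mm high. Own axes: z up.
- stamp_pad: Round black rubber-topped sprung pad, 80 mm across, on top of the housing inside a flat steel bush ring. Origin: centre of its top face, 70 mm above the table when up; 12 mm of travel straight down (fully down: 58 mm, 2 mm above the bush ring, which it never goes below). The spring takes 4 N to start and 14 N when fully down, so a cup just standing on it does not press it.
- tray: Low dark wooden tray, fixed, 180 (x) by 270 (y) mm, rim 20 mm high, wall and floor 6 mm thick. Origin: underside centre. A bowl stands in its +y half (own axes); the -y half is free.
- draw_rod: The sprung rod: 12 mm steel rod, level, axis 30 mm above the table, with a black upright tab at its end. Origin: on the rod's axis at the tab's centre; axes as the stamper's. It pulls out along its -y (the stamper's -y), 135 mm to its stop; at rest, the tab's centre is 65 mm from the housing's face. The spring pulls back with about 4 N at rest and 70 N/m more on the way (about 9 to 12 N at the mark). It does not stay out by itself.
- tab_grip (a point): Good grip point on the tab, 68 mm above the table. The tab is 30 mm wide (x), 12 mm thick (y, along the rod) and its top is 83 mm above the table; the rod's upper side is at 36 mm. Gripped from above with the fingers in front of and behind it (closing along the rod), it pulls without slipping.
- pointer_tip (a point): End of the tab's pointer, a 4 mm thick bar that sticks out 13 mm from the tab in +x at the rod's height; it marks the tab's centre along y (28 mm in x from the rod's axis). Axes as the stamper's.
- index_mark (a point): The index fin's pointing edge: a 4 mm thick upright steel fin (top at 40 mm above the table) on a stiff clamp on the bed's rail at the machine's +x side of the rod. This point is 35 mm in x from the rod's axis, 30 mm above the table, at the middle of the fin's thickness; axes as the stamper's. The clamp is set anew each time, 60 to 105 mm of pull from the rod's rest. The rod is at its mark when pointer and fin have the same y in the stamper's axes.
- bowl: Bystander: bowl, 104 mm across, 50 mm tall, in the tray's +y half. Origin: foot.
- mug: Bystander: white mug with a handle, 74 mm across, 85 mm tall, in the row in front. Origin: foot.
- jar: Bystander: jar with a steel lid, 68 mm across, 90 mm tall, in the row in front. Origin: foot.
- masu: Bystander: square wooden cup, 85 mm, 55 mm tall, at the right. Origin: underside.
- tape: Bystander: clear ring-shaped roll, 100 mm across, 24 mm tall, lying beyond the stamper. Origin: underside.
- sake: Bystander: white bottle, 70 mm across, 150 mm tall, beyond the stamper at the left. Origin: foot.
- plate: Bystander: green plate, 150 mm across, 18 mm tall, at the far right. Origin: underside.
Mind the look-alikes: they are no part of the job. What is shaped like the cup but green is not meant.

How it is judged:
On the way, in this order (a step that is already met when the one before it is completed fails the run):
1. The held cup presses the pad fully down, foot down and centred (z of stamp_pad in the frame of stamper below 0.0592 m and contact force between cup and stamp_pad above 5 N and contact force between the fingers and cup above 1 N and horizontal distance between cup and stamp_pad below 0.018 m and angle between cup's own z axis and vertical below 0.2 rad), for 0.2 s.
2. The cup stands upright on the tray's floor, let go (angle between cup's own z axis and vertical below 0.1 rad and x of cup in the frame of tray between -0.084 and 0.084 m and y of cup in the frame of tray between -0.129 and 0.129 m and contact force between cup and tray above 0.5 N and contact force between cup and the arm below 0.05 N and contact force between cup and the fingers below 0.05 N and linear speed of cup below 0.02 m/s), for 0.2 s.
At the end, for the whole second after the job is handed in: The fingers hold the rod drawn out with its pointer within 5 mm of the index fin along the rod, still; the cup stands upright (within 0.1 rad) and untouched on the tray's floor (all of step 2 and y of pointer_tip in the frame of index_mark between -0.005 and 0.005 m and linear speed of draw_rod below 0.01 m/s and contact force between the fingers and draw_rod above 3 N); the arm keeps its last pose, push and grip.
It fails at once if a bystander is disturbed (moved 20 mm or tipped) (distance of any of bowl, mug, jar, masu, tape, sake, plate from where it was at the start of the episode above 0.02 m or angle between any of bowl, mug, jar, masu, tape, sake, plate's own z axis and vertical above 0.3 rad).
It fails at once if the index fin is shifted on its rail by over 4 mm (distance of index_mark from where it was at the start of the episode above 0.004 m).
It fails at once if the cup is tipped over (angle between cup's own z axis and vertical above 0.8 rad).
It also fails if it takes over 58 s, if anything falls off the work surface, if the arm or the gripper's body presses on something with over 40 N, if the wrist force passes 120 N, or if a joint passes its speed limit or range.

## Working session

There is one attempt and no reset: what is moved stays moved. The work goes in short steps, Python scripts to look and compute and a tool call to move; the robot and the scene stay as the last step left them, time stands still between calls to the robot, and variables do not carry over. Pictures are saved under pics/ and viewed, and the job is handed in when it is done.

Besides the shell and the picture viewer there is one more tool, called as name(argument=value, ...) on one line, values as JSON. move_arm: Moves the arm, as the interface text tells. Its arguments: {"type":"object","properties":{"increments":{"type":"array"},"newtons":{"type":"number"}},"required":["increments"]}

```bash
mkdir -p pics; ls; python3 - <<'E'
from station import sensors,get_image,order,ctrl
import cv2,numpy as np
print(ctrl.nose_length)
o=sensors.get_obs();print(o)
np.set_printoptions(precision=4,suppress=True)
for n in ["scene","top","wrist"]:
    g=get_image(n);cv2.imwrite(f"pics/{n}0.png",g["image"][:,:,::-1]);print(n,g["K"],g["D"],g["R"],g["t"])
E
```

```text
pics
0.017
{'t': 0.0, 'q': array([-1.31801808e+00,  5.33538186e-02,  1.61434415e+00,  5.58135717e-06,
        1.47598861e+00, -1.18992893e-01]), 'dq': array([ 5.57700760e-05,  4.33655731e-04, -1.74850010e-04, -8.48674634e-04,
        1.84120724e-03, -9.69748558e-04]), 'effort': array([ 1.94059639e-04, -3.93685985e+01, -3.70175529e+01, -1.33215194e-04,
        7.17879055e-03,  1.86138518e-07]), 'tool_pos': array([ 0.22689461, -0.58171022,  0.24703491]), 'tool_rot': array([-3.08541887e+00, -5.80232454e-01,  2.11006609e-04]), 'contact_force': array([-0.72634887, -0.28187804, -0.02380939]), 'wrist_torque': array([ 0.01825111, -0.0132938 , -0.00853979]), 'opening': 0.08554402041779764}
scene [[447.26     0.     321.1195]
 [  0.     447.26   197.4713]
 [  0.       0.       1.    ]] [-0.1217  0.      0.      0.      0.    ] [[-0.4696  0.8829  0.0042]
 [ 0.5083  0.2742 -0.8163]
 [-0.7219 -0.3812 -0.5776]] [ 0.2422 -0.2269  1.6264]
top [[441.2152   0.     317.7582]
 [  0.     441.2152 199.9999]
 [  0.       0.       1.    ]] [-0.1145  0.      0.      0.      0.    ] [[-0.0263 -0.9996  0.0133]
 [-0.992   0.0245 -0.1238]
 [ 0.1234 -0.0165 -0.9922]] [0.0095 0.5445 1.4258]
wrist [[288.5504   0.     322.6149]
 [  0.     288.5504 196.9642]
 [  0.       0.       1.    ]] [-0.0077  0.      0.      0.      0.    ] [[ 0.3629 -0.9318 -0.0022]
 [-0.8901 -0.3473  0.2951]
 [-0.2757 -0.1051 -0.9555]] [-0.6238 -0.0374  0.379 ]
```

View pics/scene0.png

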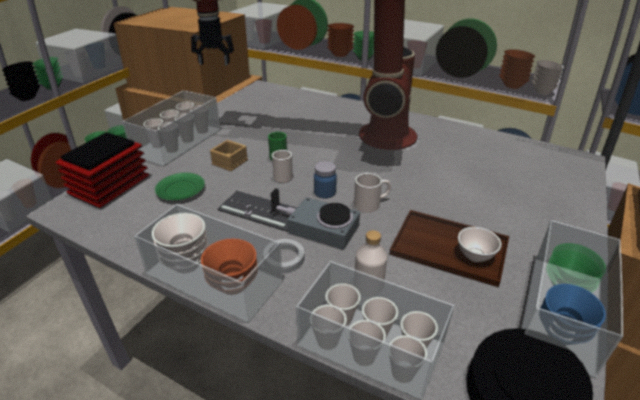

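View pics/top0.png

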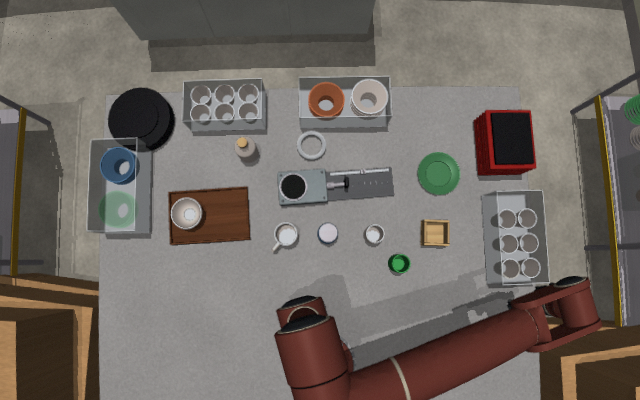

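View pics/wrist0.png

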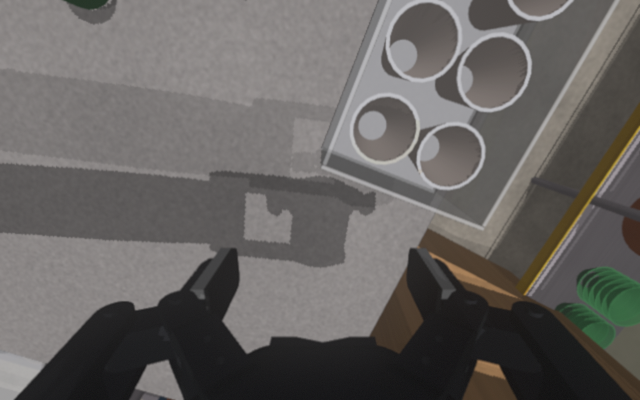

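Candidates in the top view are: white cup (374,233), green cup (399,263), mug with a handle (286,235), jar with a lid (327,232), and white cups in the crate (~(515,240)). The white one at (374,233) fits, because it has no handle or lid and stands in the row of three. I'll confirm it in a crop.

```bash
cat > h.py <<'E'
import numpy as np,cv2
from station import sensors,get_image,order,ctrl
from scipy.spatial.transform import Rotation as Ro
np.set_printoptions(precision=4,suppress=True)
def proj(g,P):
    P=np.atleast_2d(np.asarray(P,float))
    return cv2.projectPoints(P,cv2.Rodrigues(g["R"])[0],g["t"],g["K"],g["D"])[0].reshape(-1,2)
def ray(g,uv):
    n=cv2.undistortPoints(np.array([[uv]],float),g["K"],g["D"]).reshape(2)
    d=g["R"].T@np.array([n[0],n[1],1]);c=-g["R"].T@g["t"];return c,d
def onz(g,uv,z):
    c,d=ray(g,uv);return c+d*(z-c[2])/d[2]
def crop(g,x0,y0,x1,y1,s,name):
    im=g["image"][y0:y1,x0:x1,::-1];cv2.imwrite("pics/"+name,cv2.resize(im,None,fx=s,fy=s,interpolation=cv2.INTER_CUBIC))
E
python3 - <<'E'
from h import *
g=get_image("top");crop(g,260,150,420,270,5,"c1.png");crop(g,160,180,260,250,8,"c2.png")
s=get_image("scene");crop(s,200,130,400,260,4,"c3.png")
E
```

```text
(no output)
```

View pics/c1.png

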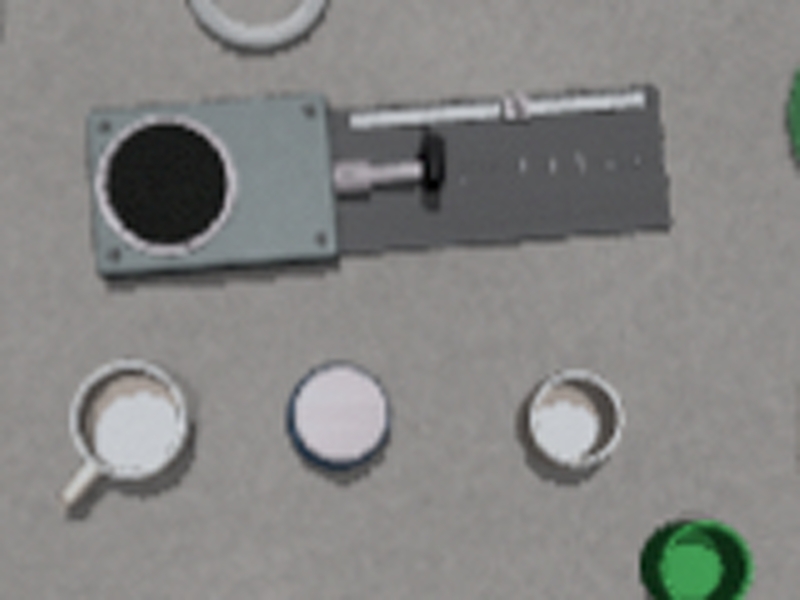

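View pics/c3.png

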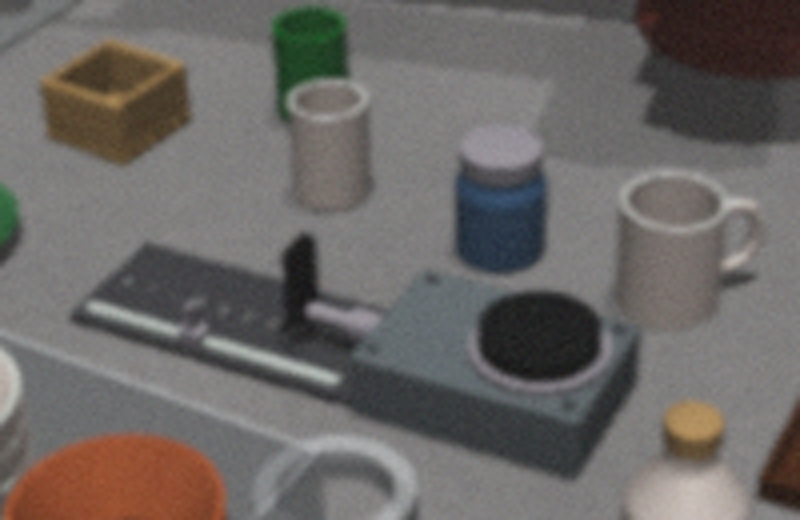

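View pics/c2.png

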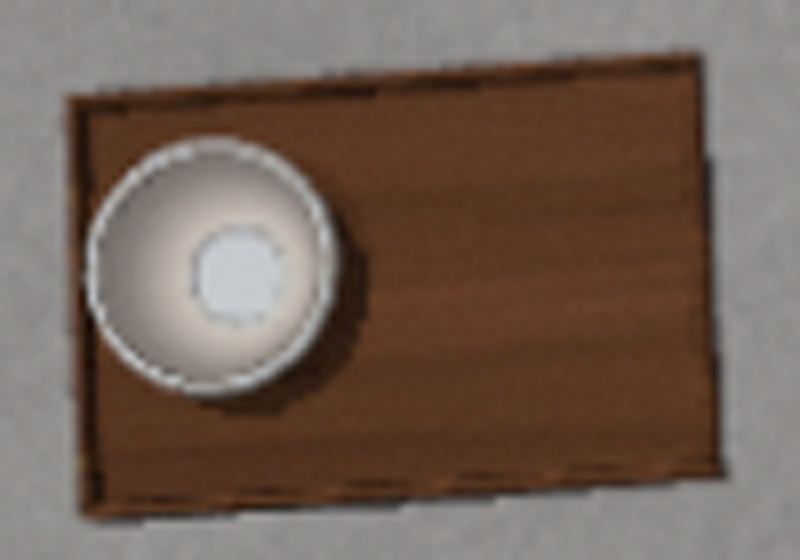

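The crop confirms it: the white, handle-less, lidless cup is at top pixel (375,234), and the green look-alike is at (399,263). The fin clamp shows on the rail at about (363,171). Next I'll fit the stamper, tray and cup poses.

```bash
cat > fit.py <<'E'
from h import *
from scipy.optimize import least_squares
def T(p,P):
    c,s=np.cos(p[2]),np.sin(p[2]);P=np.atleast_2d(np.array(P,float))
    return np.c_[c*P[:,0]-s*P[:,1]+p[0],s*P[:,0]+c*P[:,1]+p[1],P[:,2]]
def uc(c,s,x0,y0): return (np.array(c,float)+.5)/s-.5+np.array([x0,y0])
E
python3 - <<'E'
from fit import *
g=get_image("top");s=get_image("scene")
c1=lambda *c:uc(c,5,260,150); c3=lambda *c:uc(c,4,200,130); c2=lambda *c:uc(c,8,160,180)
obs=[(g,c1(87,110),(.055,.08,.05)),(g,c1(328,95),(.055,-.08,.05)),(g,c1(338,256),(-.055,-.08,.05)),(g,c1(100,268),(-.055,.08,.05)),
(g,c1(655,85),(.05,-.308,.008)),(g,c1(669,228),(-.05,-.308,.008)),
(s,c3(640,350),(.055,.08,.05)),(s,c3(145,243),(-.05,-.308,.008)),(s,c3(75,313),(.05,-.308,.008)),(s,c3(425,270),(-.055,-.08,.05)),(s,c3(352,370),(.055,-.08,.05)),(s,c3(578,440),(.055,.08,.05))]
obs=[obs[i] for i in (0,1,2,3,4,5,7,8,9)]
f=lambda p:np.concatenate([proj(c,T(p,P))[0]-uv for c,uv,P in obs])
r=least_squares(f,[.5,0,0],loss="soft_l1");p=r.x
print("stamper",p,r.fun.reshape(-1,2))
pad=onz(g,c1(167,184),.07);print("pad top",pad, "scene",onz(s,c3(541,335),.07))
R=np.array([[np.cos(p[2]),np.sin(p[2])],[-np.sin(p[2]),np.cos(p[2])]])
loc=lambda P:R@(P[:2]-p[:2])
print("pad local",loc(pad))
print("tab top",loc(onz(g,c1(432,160),.083)), "scene tab", loc(onz(s,c3(300,240),.083)))
print("clamp top?",[loc(onz(g,c1(515,105),z)) for z in (.02,.04)],"scene",[loc(onz(s,c3(193,318),z)) for z in (.02,.04)])
cup=onz(g,c1(575,418.5),.085);print("cup",cup,"scene",onz(s,c3(328,97),.085), "pred foot")
for n,c,z in(("mug",(130,420),.085),("jar",(340,415),.09),("green",(697,565),.085)):print(n,onz(g,c1(*c),z))
print("bowl",onz(g,c2(212,266),.056))
to=[(c2(70,97),(.09,.135,.02)),(c2(702,55),(.09,-.135,.02)),(c2(722,472),(-.09,-.135,.02)),(c2(85,512),(-.09,.135,.02))]
f2=lambda p:np.concatenate([proj(g,T(p,P))[0]-uv for uv,P in to])
r=least_squares(f2,[.45,.4,0]);print("tray",r.x,r.fun.reshape(-1,2)); print("free half",T(r.x,(0,-.067,.006)))
E
```

```text
stamper [0.5905 0.0473 0.0521] [[-0.6721 -0.2987]
 [-0.5296 -0.9356]
 [ 0.1726 -0.1894]
 [-1.0458  1.1389]
 [ 0.2466  0.054 ]
 [ 0.3854  0.3472]
 [ 0.4865 -0.5238]
 [-1.9146  0.1472]
 [-0.2868 -0.7837]]
pad top [0.5864 0.0752 0.07  ] scene [0.5941 0.0806 0.07  ]
pad local [-0.0027  0.0281]
tab top [-0.0021 -0.1433] scene tab [-0.0058 -0.1469]
clamp top? [array([ 0.0413, -0.2084]), array([ 0.0376, -0.2057])] scene [array([ 0.0294, -0.2154]), array([ 0.0513, -0.1992])]
cup [ 0.4273 -0.1811  0.085 ] scene [ 0.4242 -0.1835  0.085 ] pred foot
mug [0.4337 0.101  0.085 ]
jar [ 0.4333 -0.0317  0.09  ]
green [ 0.3324 -0.2552  0.085 ]
bowl [0.5103 0.4272 0.056 ]
tray [0.5052 0.3611 0.0422] [[-0.1054 -0.7013]
 [ 0.1529 -0.8455]
 [ 0.3533  0.6955]
 [-0.4221  0.8007]]
free half [[0.508  0.2941 0.006 ]]
```

```bash
cat > go.py <<'E'
from h import *
def go(P,yaw=None):
    "yaw: desired world angle of tool y (mod pi)"
    o=sensors.get_obs();R=Ro.from_rotvec(o["tool_rot"]).as_matrix()
    d=R.T@(np.array(P)-o["tool_pos"])*100
    tw=None
    if yaw is not None:
        a=np.arctan2(R[1,1],R[0,1]);dy=(yaw-a+np.pi/2)%np.pi-np.pi/2;tw=-np.degrees(dy)
    print("t",o["t"],"pos",o["tool_pos"],"q",o["q"],"F",o["contact_force"],"op",o["opening"]);print("x",R[:,0],"y",R[:,1],"z",R[:,2])
    print("shift cm",d,"twist",tw,"len",np.linalg.norm(d))
E
python3 - <<'E'
from go import *
go((.426,-.182,.20),np.pi/2+.052)
E
```

```text
t 0.35 pos [ 0.227  -0.5822  0.248 ] q [-1.318   0.0529  1.6132 -0.      1.476  -0.119 ] F [ 0.0572 -0.3771  0.1046] op 0.08539833533280139
x [0.9317 0.3633 0.    ] y [ 0.3633 -0.9317 -0.0005] z [-0.0001  0.0004 -1.    ]
shift cm [ 33.0768 -30.0512   4.8164] twist 18.321696224470184 len 44.94828661888981
```

move_arm(increments=[[4.1,-3.8,0,4,8.5],[8.2,-7.5,0,9,8.5],[12.4,-11.3,0,14,8.5],[16.6,-15.0,0,18.3,8.5],[20.8,-18.8,1,18.3,8.5]], newtons=40)

```text
t: 0.98
tool_pos: [0.3534, -0.3304, 0.2394]
tool_rot: [3.138, 0.081, 0.003]
contact_force: [0.6, 0.7, -0.0]
opening: 0.0847
```

```bash
python3 - <<'E'
from go import *
go((.426,-.182,.20),np.pi/2+.052)
E
```

```text
t 0.975 pos [ 0.3534 -0.3304  0.2394] q [-0.9058 -0.2923  1.9436  0.0002  1.4875  0.6134] F [ 0.6237  0.6912 -0.0153] op 0.08474775790744579
x [0.9987 0.0515 0.0018] y [ 0.0515 -0.9987  0.0022] z [ 0.0019 -0.0021 -1.    ]
shift cm [  8.0032 -14.4584   3.9209] twist -0.028140333250145436 len 16.984424807629292
```

move_arm(increments=[[2.7,-4.9,0,0,8.5],[5.4,-9.7,1,0,8.5],[8.0,-14.5,3.9,0,8.5],[8.0,-14.5,3.9,0,8.5]])

```text
t: 1.48
tool_pos: [0.4245, -0.1789, 0.1967]
tool_rot: [-3.137, -0.091, 0.006]
contact_force: [-0.5, -0.5, 0.1]
opening: 0.0848
```

```bash
python3 - <<'E'
from go import *
go((.426,-.182,.06),np.pi/2+.052)
w=get_image("wrist");crop(w,0,0,640,400,1,"w1.png")
print(proj(w,[(.426,-.182,.085)]))
g=get_image("top");crop(g,320,190,420,290,6,"t1.png")
E
```

```text
t 1.475 pos [ 0.4245 -0.1789  0.1967] q [-0.5609 -0.3186  2.036   0.0005  1.4289  0.9516] F [-0.4528 -0.5128  0.0743] op 0.0847603570810862
x [ 0.9983  0.0582 -0.0036] y [ 0.0582 -0.9983 -0.0031] z [-0.0038  0.0029 -1.    ]
shift cm [ 0.1834  0.3649 13.6659] twist 0.3561839007121442 len 13.672023918230954
[[327.1146 198.0109]]
```

View pics/w1.png

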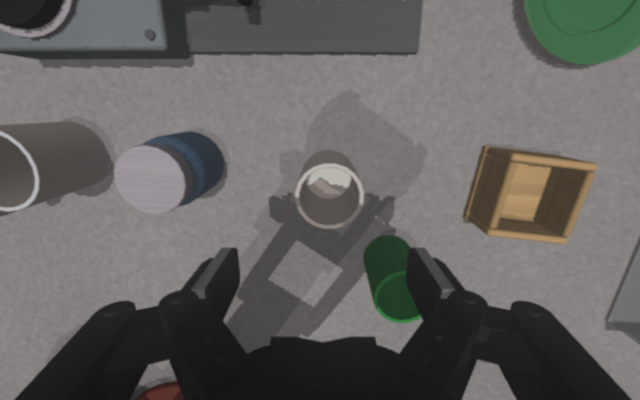

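The cup rim is centred at wrist pixel (330,196), against a prediction of (327,198). The green cup at (400,297) is clear of the fingers.

```bash
python3 - <<'E'
from go import *
w=get_image("wrist");c=onz(w,(330,196),.085);print(c)
go((.4265,-.182,.06),np.pi/2+.052)
E
```

```text
[ 0.4279 -0.1883  0.085 ]
t 1.625 pos [ 0.425  -0.1832  0.2   ] q [-0.5678 -0.3194  2.031  -0.0005  1.4289  0.9509] F [-0.7015 -0.6506  0.3577] op 0.08499704282147626
x [0.9986 0.0522 0.0006] y [ 0.0522 -0.9986  0.001 ] z [ 0.0007 -0.001  -1.    ]
shift cm [ 0.1487 -0.1273 13.9981] twist 0.012371072100004842 len 13.999452411087375
```

move_arm(increments=[[0.2,0,5,0,8.5],[0.2,0,10,0,8.5],[0.2,0,14,0,8.5],[0.2,0,14,0,8.5]])

```text
t: 2.12
tool_pos: [0.4244, -0.1826, 0.0569]
tool_rot: [-3.137, -0.078, 0.008]
contact_force: [0.8, -0.2, 1.4]
opening: 0.0851
```

move_arm(increments=[[0,0,0,0,5],[0,0,0,0,5],[0,0,0,0,5],[0,0,0,0,5],[0,0,0,0,5]], newtons=40)

```text
t: 2.75
tool_pos: [0.4287, -0.1839, 0.0624]
tool_rot: [3.137, 0.083, 0.006]
contact_force: [-1.6, -0.4, 7.2]
opening: 0.0595
```

```bash
python3 - <<'E'
from go import *
g=get_image("top");crop(g,320,190,420,290,6,"t1.png")
w=get_image("wrist");crop(w,0,0,640,400,1,"w2.png")
go((.4265,-.182,.20),np.pi/2+.052)
E
```

```text
t 2.85 pos [ 0.4287 -0.1839  0.0624] q [-0.5645 -0.1392  2.1287 -0.001   1.1468  0.954 ] F [-2.2384  0.8094  6.8493] op 0.05972925356864466
x [0.9986 0.0527 0.0038] y [ 0.0527 -0.9986  0.0038] z [ 0.004  -0.0036 -1.    ]
shift cm [ -0.1531  -0.1502 -13.7626] twist 0.038755333302880175 len 13.764296962707352
```

View pics/w2.png

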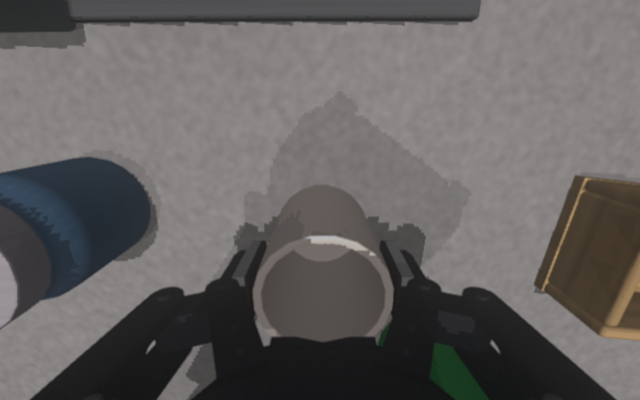

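The cup is held, with the opening at 59.5 mm. Lift.

move_arm(increments=[[0,0,-3,0,5],[0,0,-8,0,5],[0,0,-12,0,5],[0,0,-15,0,5],[0,0,-15,0,5]])

```text
t: 3.48
tool_pos: [0.4284, -0.1834, 0.2129]
tool_rot: [3.136, 0.082, 0.01]
contact_force: [-1.1, -1.0, -2.6]
opening: 0.0594
```

```bash
python3 - <<'E'
from go import *
go((.587,.077,.21),np.pi/2+.052)
w=get_image("wrist");crop(w,220,160,420,310,4,"w3.png")
g=get_image("top");crop(g,320,160,420,260,6,"t3.png")
o=sensors.get_obs();R=Ro.from_rotvec(o["tool_rot"]).as_matrix()
# cup rim lies approx 0.085-0.062 behind TCP; print z
z=o["tool_pos"][2]+.0236
print(proj(w,[o["tool_pos"]+[0,0,.0236]]), "zrim",z)
E
```

```text
t 3.475 pos [ 0.4284 -0.1834  0.2129] q [-0.5644 -0.3255  2.014  -0.      1.4456  0.9539] F [-1.0874 -1.0134 -2.6292] op 0.05938619279329773
x [0.9986 0.0525 0.0061] y [ 0.0525 -0.9986  0.0044] z [ 0.0063 -0.0041 -1.    ]
shift cm [ 17.2055 -25.1726   0.2823] twist 0.03017107315284672 len 30.492156837313065
[[320.5428 297.0056]] zrim 0.232061580338476
```

View pics/w3.png

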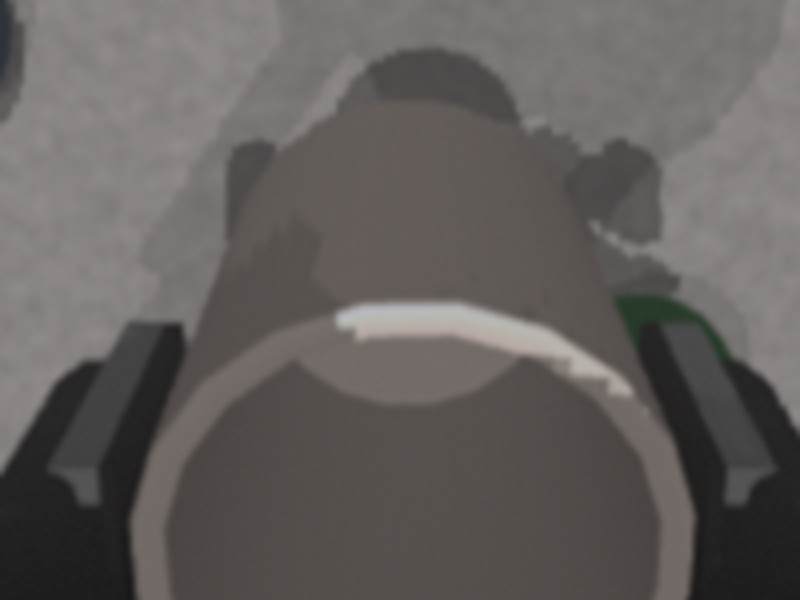

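View pics/t3.png

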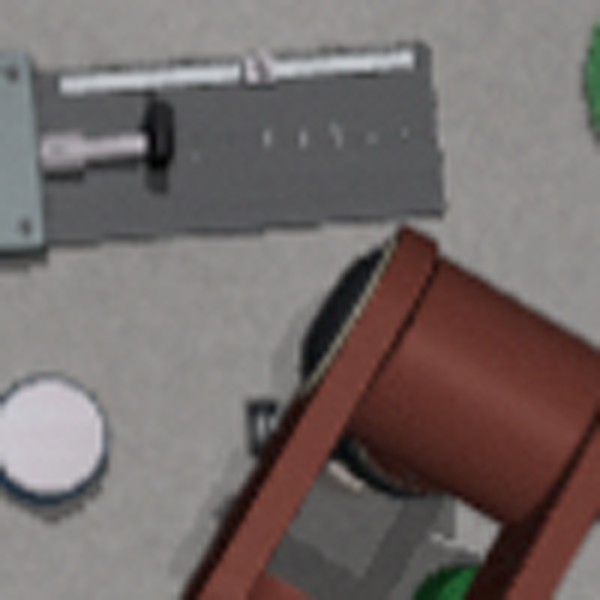

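```bash
python3 - <<'E'
from go import *
g=get_image("top");print("sake",onz(g,(243,143),.15))
go((.587,.077,.20),np.pi/2+.052)
E
```

```text
sake [0.714  0.2247 0.15  ]
t 3.625 pos [ 0.426  -0.1819  0.2075] q [-0.5645 -0.3217  2.0201 -0.      1.4458  0.9539] F [-0.1843 -0.2985 -3.0662] op 0.05944750501256535
x [ 0.9986  0.0524 -0.0022] y [ 0.0524 -0.9986 -0.0015] z [-0.0022  0.0014 -1.    ]
shift cm [ 17.4355 -25.0135   0.748 ] twist 0.022060199653800468 len 30.49974910426259
```

move_arm(increments=[[2.5,-3.7,0,0,5],[6,-8.7,0,0,5],[9.5,-13.7,0,0,5],[13,-19.0,0,0,5],[17.1,-25.1,0,0,5]], newtons=80)

```text
t: 4.25
tool_pos: [0.5779, 0.0687, 0.2065]
tool_rot: [3.14, 0.083, -0.006]
contact_force: [1.1, -1.0, -2.9]
opening: 0.0589
```

move_arm(increments=[[0,0,0,0,5],[0,0,0,0,5]])

```text
t: 4.5
tool_pos: [0.5772, 0.067, 0.2068]
tool_rot: [3.14, 0.083, -0.007]
contact_force: [-0.4, -0.3, -2.2]
opening: 0.0587
```

```bash
python3 - <<'E'
from go import *
go((.587,.077,.142),np.pi/2+.052)
w=get_image("wrist");crop(w,0,0,640,400,1.2,"w4.png")
s=get_image("scene");crop(s,250,110,410,250,5,"s4.png")
g=get_image("top");crop(g,260,130,380,230,6,"t4.png")
E
```

```text
t 4.5 pos [0.5772 0.067  0.2068] q [-0.0123 -0.0196  1.7561 -0.0005  1.4093  1.5054] F [-0.418  -0.3448 -2.1571] op 0.05873650354832615
x [ 0.9986  0.0531 -0.0042] y [ 0.0531 -0.9986  0.0002] z [-0.0042 -0.0004 -1.    ]
shift cm [ 1.0635 -0.9517  6.4777] twist 0.0662974860868536 len 6.6330809271418945
```

View pics/w4.png

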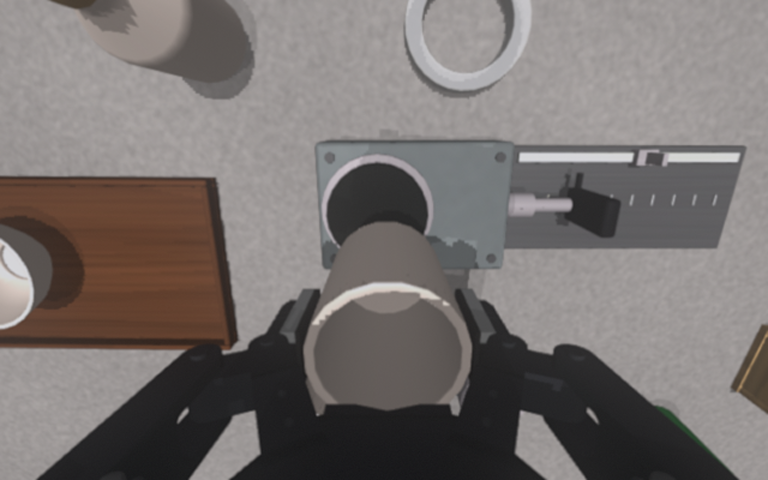

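View pics/s4.png

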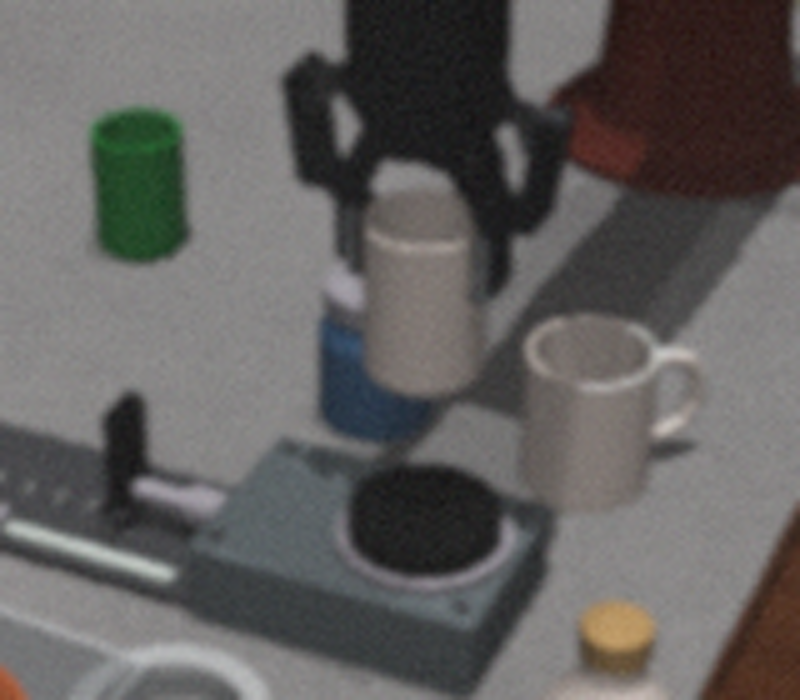

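The cup hangs upright. The pad is at wrist crop (378,210), the fin clamp at (652,158) and the tab at (597,212). I'll use them to refine the positions.

```bash
python3 - <<'E'
from go import *
from fit import *
w=get_image("wrist")
u=lambda *c:uc(c,1.2,0,0)
pad=onz(w,u(378,208),.07);print("pad",pad,"pose",T([.5905,.0473,.0521],(0,.03,.07)))
print("rim",onz(w,u(389,350),sensors.get_obs()["tool_pos"][2]+.0226))
p=np.array([.5905,.0473,.0521]);R=np.array([[np.cos(p[2]),np.sin(p[2])],[-np.sin(p[2]),np.cos(p[2])]])
for z in (.02,.04):print("fin",R@(onz(w,u(652,158),z)[:2]-p[:2]))
go((.587,.077,.142),np.pi/2+.052)
crop(w,400,90,640,230,3.3,"w5.png")
E
```

```text
pad [0.5945 0.0741 0.07  ] pose [[0.5889 0.0773 0.07  ]]
rim [0.5812 0.0657 0.2315]
fin [ 0.0393 -0.2159]
fin [ 0.0408 -0.2009]
t 4.7 pos [0.5777 0.0657 0.2089] q [-0.0147 -0.0224  1.7554 -0.0001  1.4093  1.5056] F [-0.3129 -0.644  -1.9837] op 0.05858125828065241
x [ 0.9987  0.0506 -0.0007] y [ 0.0506 -0.9987  0.0001] z [-0.0007 -0.0001 -1.    ]
shift cm [ 0.9893 -1.0821  6.6844] twist -0.08082266321698561 len 6.8432891866263015
```

View pics/w5.png

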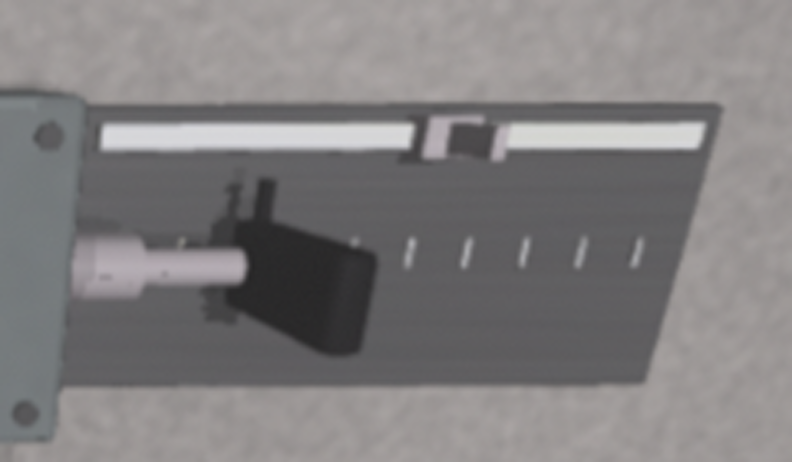

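move_arm(increments=[[0.5,-0.5,0,0,5],[1.0,-1.0,3,0,5],[1.0,-1.0,6,0,5],[1.0,-1.0,7.5,0,5],[1.0,-1.0,8.2,0,5]], newtons=80)

```text
t: 5.32
tool_pos: [0.5875, 0.0772, 0.1277]
tool_rot: [-3.14, -0.082, 0.003]
contact_force: [-4.8, 0.7, 5.9]
opening: 0.0585
```

move_arm(increments=[[0,0,0.5,0,5],[0,0,1.0,0,5],[0,0,1.4,0,5],[0,0,1.4,0,5]])

```text
t: 5.82
tool_pos: [0.5888, 0.0774, 0.1207]
tool_rot: [3.14, 0.083, 0.001]
contact_force: [-17.5, 0.0, 26.9]
opening: 0.0583
```

```bash
python3 - <<'E'
from go import *
go((.587,.077,.12),np.pi/2+.052)
s=get_image("scene");crop(s,270,150,410,260,5.5,"s6.png")
E
```

```text
t 5.825 pos [0.5888 0.0774 0.1207] q [ 0.0057  0.0907  1.7942 -0.0007  1.2562  1.5241] F [-17.4614   0.0384  26.8571] op 0.058310159933818884
x [0.9986 0.0526 0.0005] y [ 0.0526 -0.9986  0.0007] z [ 0.0005 -0.0007 -1.    ]
shift cm [-0.1854  0.0258  0.0702] twist 0.03452098417110398 len 0.19997149666905295
```

View pics/s6.png

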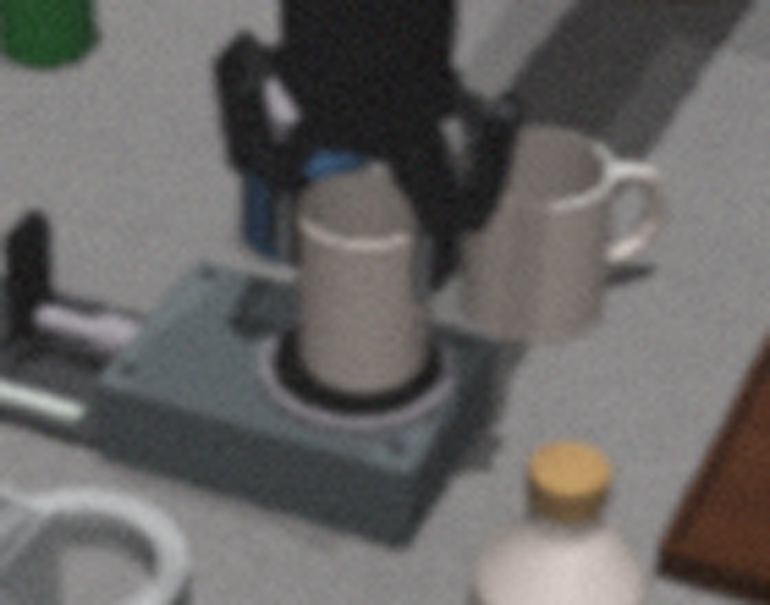

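The pad is down, with 27 N on the wrist and the cup centred in the ring. I'll hold a little longer, then lift.

move_arm(increments=[[0,0,0.1,0,5],[0,0,0.1,0,5],[0,0,0.1,0,5]])

```text
t: 6.25
tool_pos: [0.5889, 0.0774, 0.1206]
tool_rot: [3.14, 0.083, 0.001]
contact_force: [-18.9, 0.7, 29.6]
opening: 0.0589
```

move_arm(increments=[[0,0,-2,0,5],[0,0,-5,0,5],[0,0,-9,0,5],[0,0,-10,0,5],[0,0,-10,0,5]])

```text
t: 6.88
tool_pos: [0.5883, 0.0773, 0.2129]
tool_rot: [3.141, 0.082, 0.003]
contact_force: [-0.2, -0.4, -3.2]
opening: 0.0588
```

```bash
python3 - <<'E'
from go import *
from fit import *
t=T([.5052,.3611,.0422],(0,-.075,.006))[0];print(t)
go((t[0],t[1],.21),np.pi/2+.052)
E
```

```text
[0.5084 0.2862 0.006 ]
t 6.875 pos [0.5883 0.0773 0.2129] q [0.0053 0.0009 1.7253 0.     1.4132 1.5237] F [-0.1603 -0.4454 -3.1858] op 0.05875846367426017
x [0.9986 0.0523 0.0022] y [ 0.0523 -0.9986  0.0001] z [ 0.0022  0.     -1.    ]
shift cm [ -6.8901 -21.2751   0.2781] twist 0.019990381566931465 len 22.364756024288205
```

move_arm(increments=[[-1.3,-4,0,0,5],[-2.9,-9,0,0,5],[-4.5,-14,0,0,5],[-6,-18.5,0,0,5],[-6.9,-21.3,0,0,5]])

```text
t: 7.5
tool_pos: [0.5056, 0.2879, 0.2093]
tool_rot: [3.139, 0.085, -0.006]
contact_force: [0.7, 1.2, -2.7]
opening: 0.0586
```

move_arm(increments=[[0,0,0,0,5],[0,0,0,0,5]])

```text
t: 7.75
tool_pos: [0.5072, 0.2858, 0.2105]
tool_rot: [3.139, 0.082, -0.004]
contact_force: [-0.4, 0.1, -1.6]
opening: 0.0585
```

```bash
python3 - <<'E'
from go import *
go((.5084,.2862,.0685),np.pi/2+.052)
w=get_image("wrist");crop(w,0,0,640,400,1.2,"w7.png")
E
```

```text
t 7.75 pos [0.5072 0.2858 0.2105] q [ 0.3855 -0.0207  1.7509 -0.0005  1.414   1.9041] F [-0.3931  0.0908 -1.5553] op 0.058473472089628636
x [ 0.9986  0.0523 -0.0023] y [ 0.0523 -0.9986  0.0014] z [-0.0022 -0.0015 -1.    ]
shift cm [ 0.1526 -0.0575 14.1987] twist 0.018597604330297758 len 14.199614904563303
```

View pics/w7.png

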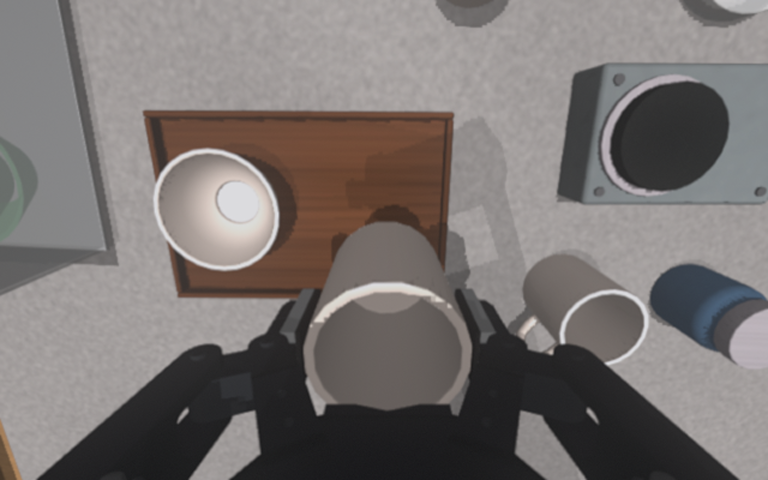

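move_arm(increments=[[0.1,0,5,0,5],[0.1,0,10,0,5],[0.1,0,13.2,0,5],[0.1,0,13.9,0,5],[0.1,0,14.2,0,5]], newtons=40)

```text
t: 8.43
tool_pos: [0.5096, 0.2861, 0.071]
tool_rot: [-3.14, -0.081, -0.002]
contact_force: [-0.3, -1.2, -1.2]
opening: 0.0584
```

move_arm(increments=[[0,0,0.1,0,5],[0,0,0.1,0,5]])

```text
t: 8.68
tool_pos: [0.5098, 0.2869, 0.071]
tool_rot: [-3.14, -0.082, -0.004]
contact_force: [-0.5, 0.3, -2.3]
opening: 0.0591
```

Not touching yet, since Fz is still −2.3. I'll go down a little more.

move_arm(increments=[[0,0,0.2,0,5],[0,0,0.3,0,5],[0,0,0.4,0,5],[0,0,0.4,0,5]])

```text
t: 9.18
tool_pos: [0.5099, 0.287, 0.0688]
tool_rot: [-3.14, -0.083, -0.003]
contact_force: [-4.3, -1.2, 11.4]
opening: 0.0586
```

move_arm(increments=[[0,0,-0.2,0,5.8],[0,0,-0.2,0,6.5],[0,0,-0.2,0,7.5],[0,0,-0.2,0,8.5],[0,0,-0.2,0,8.5]])

```text
t: 9.8
tool_pos: [0.5086, 0.2865, 0.0671]
tool_rot: [3.14, 0.082, -0.0]
contact_force: [-0.5, 0.4, -0.0]
opening: 0.0854
```

```bash
python3 - <<'E'
from go import *
go((.5084,.2862,.25),np.pi/2+.052)
w=get_image("wrist");crop(w,0,0,640,400,1.2,"w8.png")
s=get_image("scene");crop(s,330,150,530,300,4,"s8.png")
E
```

```text
t 9.8 pos [0.5086 0.2865 0.0671] q [0.3855 0.1361 1.8446 0.     1.1611 1.9039] F [-0.4831  0.3798 -0.0135] op 0.08535852614677275
x [ 0.9986  0.0524 -0.0002] y [ 0.0524 -0.9986  0.0001] z [-0.0002 -0.0001 -1.    ]
shift cm [ -0.0289   0.0266 -18.287 ] twist 0.021631038159592917 len 18.28704676990794
```

View pics/w8.png

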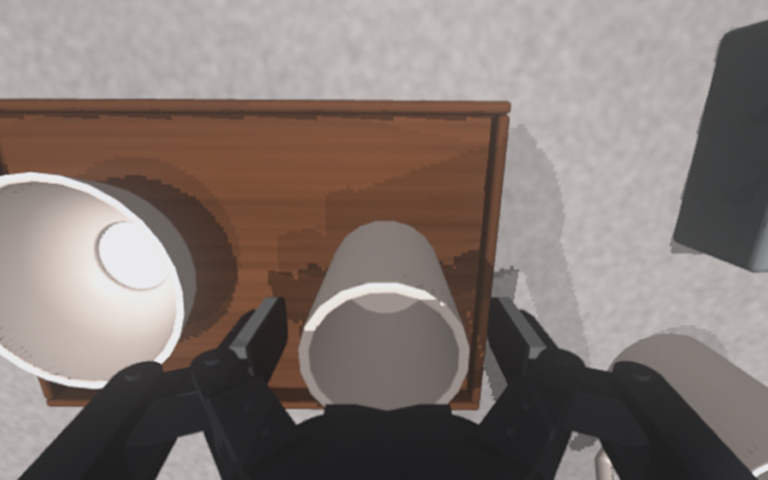

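View pics/s8.png

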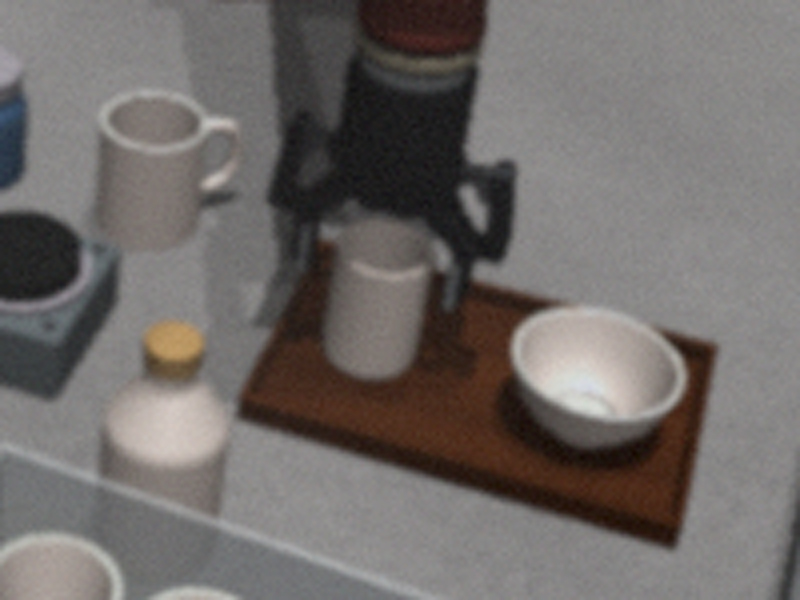

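The cup stands upright in the free half of the tray and is released. Retreat straight up, then go over to the tab.

move_arm(increments=[[0,0,-4,0,8.5],[0,0,-9,0,8.5],[0,0,-14,0,8.5],[0,0,-15,0,8.5]])

```text
t: 10.4
tool_pos: [0.5108, 0.2874, 0.2227]
tool_rot: [-3.137, -0.082, -0.013]
contact_force: [0.3, 0.2, -0.5]
opening: 0.0852
```

```bash
python3 - <<'E'
from go import *
from fit import *
t=T([.5905,.0473,.0521],(0,-.145,.06))[0];print(t)
go((t[0],t[1],.21),np.pi/2+.0521)
E
```

```text
[ 0.5981 -0.0975  0.06  ]
t 10.4 pos [0.5108 0.2874 0.2227] q [ 0.3856 -0.0274  1.7369  0.0001  1.4235  1.9039] F [ 0.2708  0.2405 -0.5296] op 0.08518614311109186
x [0.9986 0.0524 0.0081] y [ 0.0524 -0.9986 -0.0029] z [ 0.0079  0.0033 -1.    ]
shift cm [ 6.6848 38.8993  1.2096] twist 0.020827188941524237 len 39.48801248532377
```

move_arm(increments=[[0.5,5,0,0,6],[1,11,0,0,4],[1.5,17,0,0,4],[2,23,0,0,4],[3,29,0,0,4]])

```text
t: 11.02
tool_pos: [0.5532, -0.0033, 0.2161]
tool_rot: [-3.14, -0.082, 0.002]
contact_force: [0.9, 0.0, 0.5]
opening: 0.0401
```

move_arm(increments=[[0,5,0,0,4],[0,10,0,0,4],[0,12.5,0,0,4],[0,12.5,0,0,4],[0,12.5,0,0,4]])

```text
t: 11.65
tool_pos: [0.56, -0.1256, 0.2164]
tool_rot: [-3.139, -0.083, 0.002]
contact_force: [-0.2, -0.0, -1.1]
opening: 0.0402
```

```bash
python3 - <<'E'
from go import *
from fit import *
t=T([.5905,.0473,.0521],(0,-.145,.06))[0];print(t)
w=get_image("wrist");crop(w,0,0,640,400,1.2,"w9.png");crop(w,190,60,450,230,3,"w9b.png")
np.savez("w9.npz",**w)
print("cam",-w["R"].T@w["t"])
go((t[0],t[1],.066),np.pi/2+.0521)
E
```

```text
[ 0.5981 -0.0975  0.06  ]
cam [ 0.6358 -0.1214  0.341 ]
t 11.7 pos [ 0.5601 -0.1253  0.2167] q [-0.3499 -0.046   1.7651  0.0004  1.4236  1.1674] F [-0.1509 -0.0721 -0.3707] op 0.03975771850939162
x [ 0.9986  0.0534 -0.0008] y [ 0.0534 -0.9986 -0.0007] z [-0.0009  0.0007 -1.    ]
shift cm [ 3.9462 -2.5641 15.0684] twist 0.07442525404312753 len 15.786215424095527
```

View pics/w9.png

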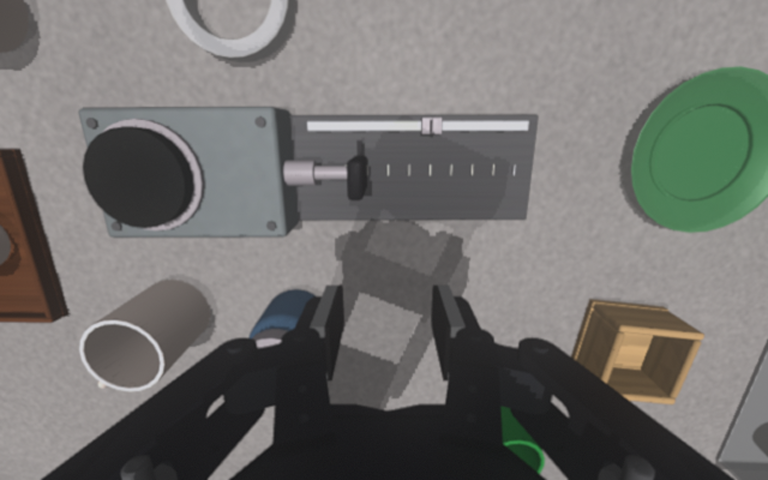

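View pics/w9b.png

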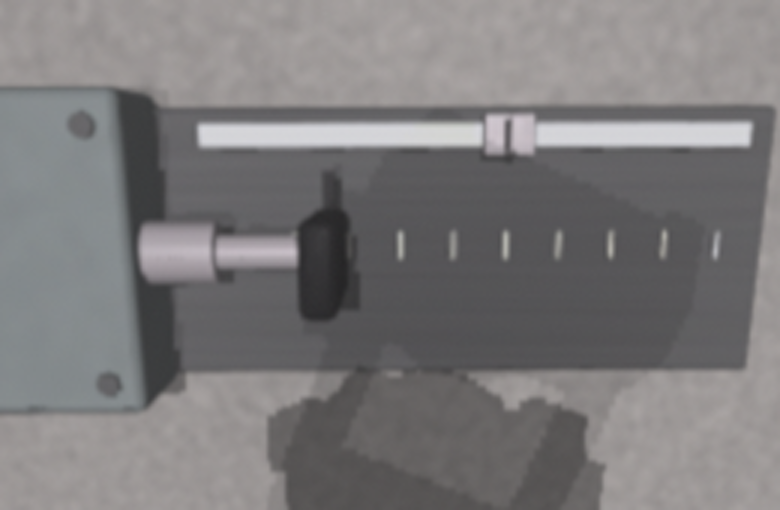

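The fin edge is at w9b (508,138), the pointer at (332,190) and the tab at (323,265).

```bash
python3 - <<'E'
from go import *
from fit import *
w=np.load("w9.npz");u=lambda *c:uc(c,3,190,60)
p=np.array([.5905,.0473,.0521]);R=np.array([[np.cos(p[2]),np.sin(p[2])],[-np.sin(p[2]),np.cos(p[2])]])
L=lambda c,z:R@(onz(w,u(*c),z)[:2]-p[:2])
f=L((508,138),.04);q=L((332,185),.032);print("fin",f,"pointer",q,"pull",q[1]-f[1])
print("bed end",L((774,107),.008),L((746,368),.008),"housing",L((118,88),.05),L((146,410),.05))
print("tab top",L((318,265),.083),"edges pred px",[(proj(w,T(p,(x,-.145+d,.083)))[0]-[190,60])*3 for x in(-.015,.015) for d in (-.006,.006)])
print("ticks",[L((x,245),.008)[1] for x in (401,453,505,558,611,664,717)])
E
```

```text
fin [ 0.0381 -0.2068] pointer [ 0.0226 -0.1475] pull 0.05932750346953694
bed end [ 0.0492 -0.307 ] [-0.0487 -0.3083] housing [ 0.0532 -0.0818] [-0.0533 -0.0816]
tab top [ 0.0019 -0.1467] edges pred px [array([332.9135, 320.2396]), array([293.2244, 320.231 ]), array([330.6661, 218.9816]), array([289.5927, 218.9847])]
ticks [np.float64(-0.17136684328276033), np.float64(-0.19113146509827725), np.float64(-0.21089694408107484), np.float64(-0.23104663320247418), np.float64(-0.25120374985328475), np.float64(-0.27137161370930524), np.float64(-0.2915535654716339)]
```

move_arm(increments=[[2,-1.3,3,0,4],[3.9,-2.65,6,0,4],[3.9,-2.65,9,0,4],[3.9,-2.65,9,0,4]])

```text
t: 12.2
tool_pos: [0.5958, -0.0958, 0.124]
tool_rot: [-3.138, -0.086, 0.01]
contact_force: [-0.2, -0.0, -0.1]
opening: 0.0395
```

```bash
python3 - <<'E'
from go import *
from fit import *
t=T([.5905,.0473,.0521],(0,-.146,.06))[0];print(t)
go((t[0],t[1],.067),np.pi/2+.0521)
w=get_image("wrist");crop(w,120,100,520,400,2,"w10.png")
E
```

```text
[ 0.5981 -0.0985  0.06  ]
t 12.2 pos [ 0.5958 -0.0958  0.124 ] q [-0.2827  0.1129  1.7643  0.0001  1.2711  1.2336] F [-0.1501 -0.0059 -0.1205] op 0.03946823814206204
x [ 0.9985  0.0545 -0.0063] y [ 0.0544 -0.9985 -0.0023] z [-0.0064  0.002  -1.    ]
shift cm [0.2473 0.2973 5.6948] twist 0.13599911625525082 len 5.707953176898294
```

View pics/w10.png

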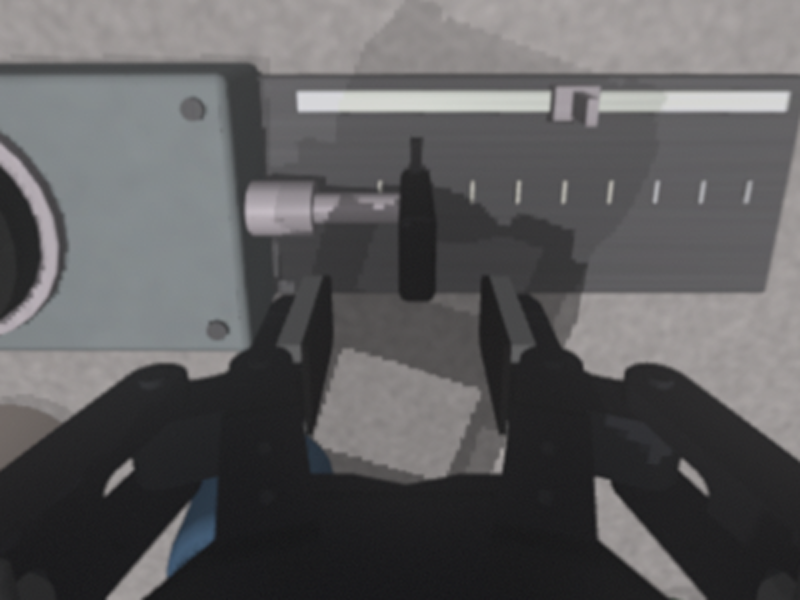

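The tab is centred between the fingers, at (417,235) between pads at about 330 and 490. Descend.

move_arm(increments=[[0.1,0.1,2.5,0,4],[0.1,0.1,5,0,4],[0.1,0.1,5.6,0,4],[0.1,0.1,5.6,0,4]])

```text
t: 12.75
tool_pos: [0.5996, -0.0989, 0.0726]
tool_rot: [3.14, 0.082, 0.002]
contact_force: [-0.0, -0.1, 0.1]
opening: 0.0398
```

```bash
python3 - <<'E'
from go import *
go((.5981,-.0985,.067),np.pi/2+.0521)
w=get_image("wrist");crop(w,120,100,520,400,2,"w11.png")
E
```

```text
t 12.75 pos [ 0.5996 -0.0989  0.0726] q [-0.2859  0.1798  1.7848  0.0001  1.1754  1.2324] F [-0.0041 -0.0642  0.1175] op 0.03977754134537948
x [0.9986 0.0525 0.0015] y [ 0.0525 -0.9986  0.0005] z [ 0.0016 -0.0004 -1.    ]
shift cm [-0.1529 -0.0471  0.5645] twist 0.02382591925717941 len 0.5866869366354331
```

View pics/w11.png

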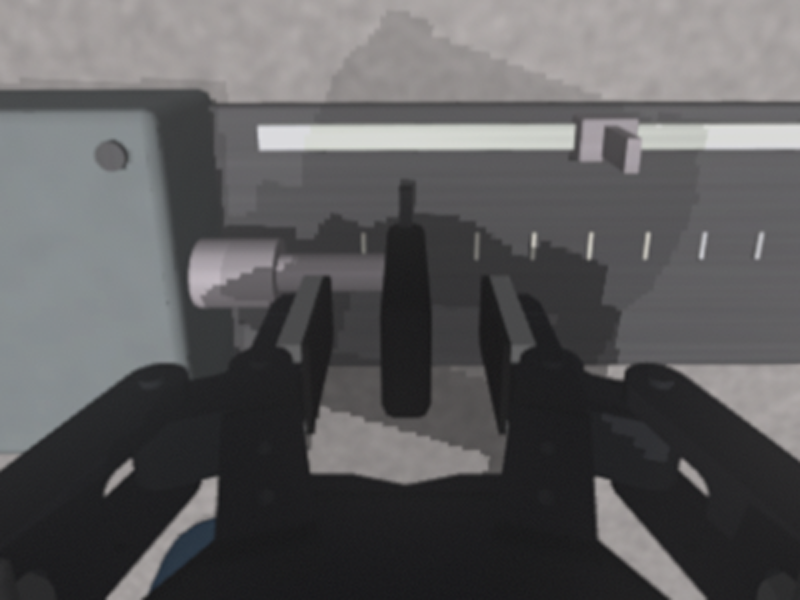

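move_arm(increments=[[0,0,0.2,0,1.0],[0,0,0.3,0,0.5],[0,0,0.3,0,0.5],[0,0,0.3,0,0.5],[0,0,0.3,0,0.5]], newtons=80)

```text
t: 13.42
tool_pos: [0.5997, -0.0988, 0.0701]
tool_rot: [3.14, 0.083, 0.002]
contact_force: [-2.2, 1.4, 6.2]
opening: 0.0112
```

move_arm(increments=[[0,1,0,0,0.5],[0,2.5,0,0,0.5],[0,4,0,0,0.5],[0,5,0,0,0.5],[0,5,0,0,0.5]])

```text
t: 14.05
tool_pos: [0.6024, -0.1478, 0.0701]
tool_rot: [-3.138, -0.082, -0.002]
contact_force: [-2.5, 6.5, 6.6]
opening: 0.0107
```

```bash
python3 - <<'E'
from go import *
w=get_image("wrist");crop(w,120,100,520,400,2,"w12.png");crop(w,270,120,400,220,6,"w12b.png")
np.savez("w12.npz",**w)
from fit import *
t=T([.5905,.0473,.0521],(0,-.207,.06))[0];print(t)
go((t[0],t[1],.067),np.pi/2+.0521)
E
```

```text
[ 0.6013 -0.1594  0.06  ]
t 14.1 pos [ 0.6024 -0.1475  0.0701] q [-0.3614  0.2106  1.7541  0.0034  1.1767  1.1557] F [-1.9468  7.495   6.5683] op 0.010805401112549518
x [0.9986 0.0524 0.0015] y [ 0.0524 -0.9986 -0.0027] z [ 0.0013  0.0028 -1.    ]
shift cm [-0.1778  1.1844  0.3036] twist 0.02140160275344833 len 1.2355806196078805
```

View pics/w12.png

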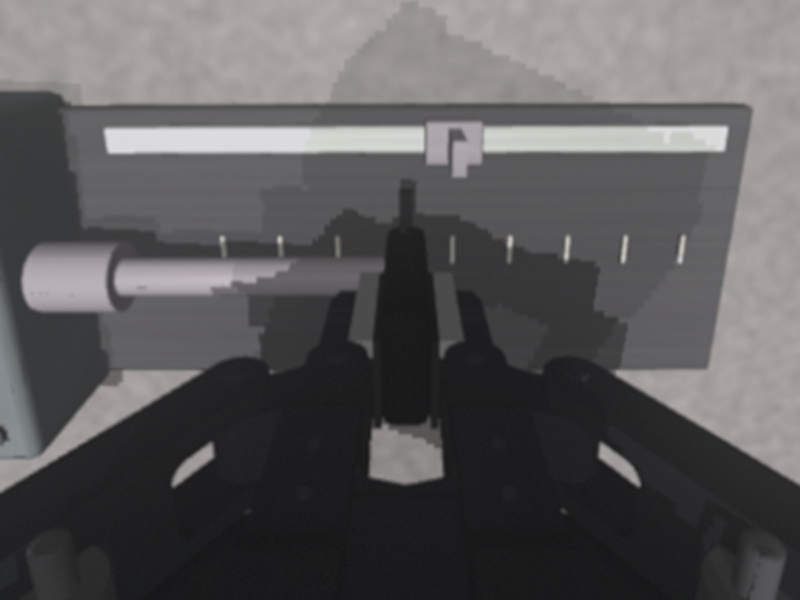

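View pics/w12b.png

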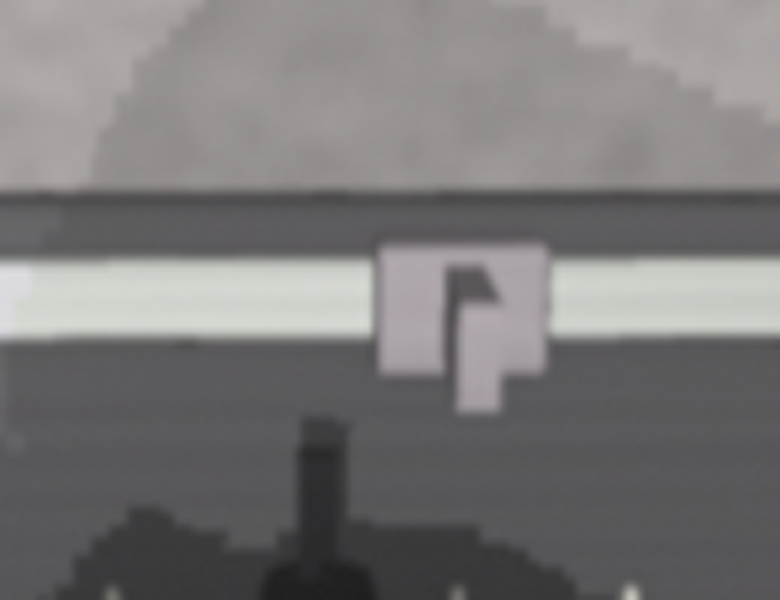

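The fin tip is at w12b (480,390) and the pointer at (323,440).

```bash
cat > gap.py <<'E'
from go import *
from fit import *
p=np.array([.5905,.0473,.0521]);R=np.array([[np.cos(p[2]),np.sin(p[2])],[-np.sin(p[2]),np.cos(p[2])]])
def gap(w,uf,up):
    f=R@(onz(w,uf,.04)[:2]-p[:2]);q=R@(onz(w,up,.032)[:2]-p[:2]);print("fin",f,"ptr",q,"to pull mm",1000*(q[1]-f[1]))
E
python3 - <<'E'
from gap import *
w=np.load("w12.npz");u=lambda *c:uc(c,6,270,120)
gap(w,u(480,395),u(323,440))
E
```

```text
fin [ 0.0364 -0.21  ] ptr [ 0.0297 -0.1955] to pull mm 14.503352932091651
```

move_arm(increments=[[0,0.5,0,0,0.5],[0,1.0,0,0,0.5],[0,1.3,0,0,0.5],[0,1.3,0,0,0.5],[0,1.3,0,0,0.5]])

```text
t: 14.72
tool_pos: [0.6031, -0.1599, 0.0701]
tool_rot: [-3.137, -0.083, -0.002]
contact_force: [-2.7, 8.6, 6.8]
opening: 0.0111
```

```bash
python3 - <<'E'
from go import *
w=get_image("wrist");crop(w,270,120,400,220,6,"w13b.png")
np.savez("w13.npz",**w)
go((.6013,-.1594,.067),np.pi/2+.0521)
E
```

```text
t 14.775 pos [ 0.6031 -0.1598  0.0701] q [-0.3798  0.2186  1.7446  0.0039  1.1785  1.1366] F [-1.1512  8.6746  5.8355] op 0.010689967191444638
x [0.9986 0.0529 0.0014] y [ 0.0529 -0.9986 -0.0033] z [ 0.0012  0.0034 -1.    ]
shift cm [-0.1781 -0.0511  0.3068] twist 0.046146648181853135 len 0.3583950877623969
```

View pics/w13b.png

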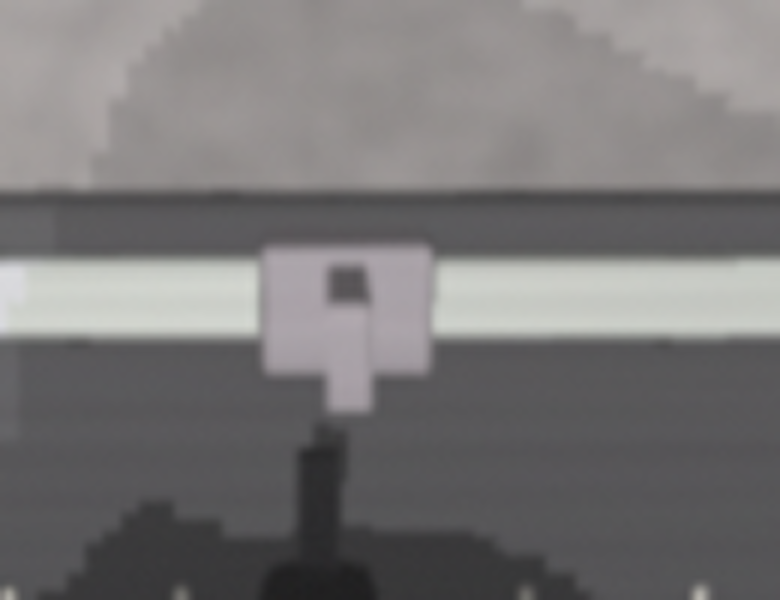

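move_arm(increments=[[0,0.1,0,0,0.5],[0,0.25,0,0,0.5],[0,0.25,0,0,0.5],[0,0.25,0,0,0.5]])

```text
t: 15.28
tool_pos: [0.6032, -0.1622, 0.0701]
tool_rot: [-3.137, -0.083, -0.002]
contact_force: [-1.6, 8.1, 7.4]
opening: 0.0109
```

```bash
python3 - <<'E'
from gap import *
w=get_image("wrist");crop(w,270,120,400,220,6,"w14b.png")
np.savez("w14.npz",**w)
g=get_image("top");crop(g,160,140,420,270,3,"t14.png")
s=get_image("scene");crop(s,200,130,530,280,2.4,"s14.png")
go((.6013,-.1594,.067),np.pi/2+.0521)
u=lambda *c:uc(c,6,270,120)
gap(np.load("w13.npz"),u(350,395),u(321,455))
E
```

```text
t 15.425 pos [ 0.6032 -0.1622  0.0701] q [-0.3834  0.2202  1.7427  0.004   1.1788  1.1329] F [-1.7091  8.0453  7.5838] op 0.010724858916027927
x [0.9986 0.053  0.0014] y [ 0.053  -0.9986 -0.0034] z [ 0.0012  0.0035 -1.    ]
shift cm [-0.1785 -0.2924  0.3074] twist 0.05270653383458705 len 0.4602693146826614
fin [ 0.0364 -0.21  ] ptr [ 0.0282 -0.2073] to pull mm 2.68655009481758
```

View pics/w14b.png

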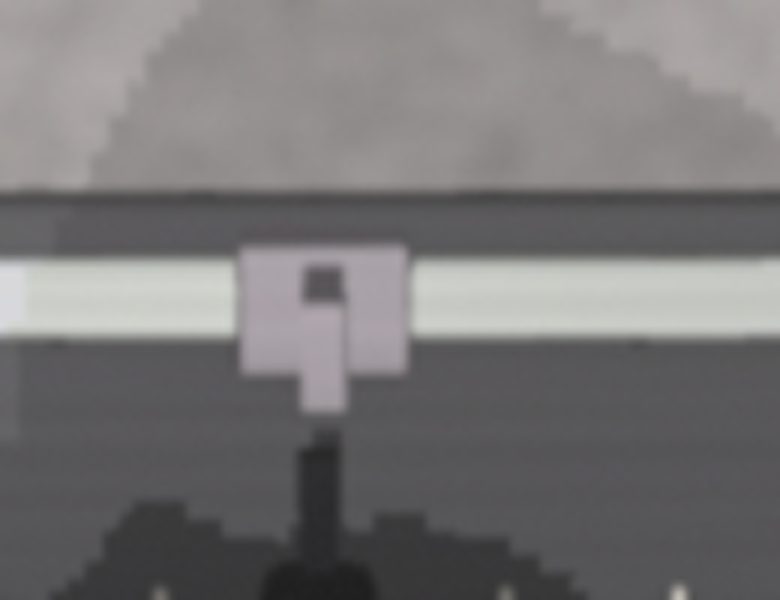

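View pics/s14.png

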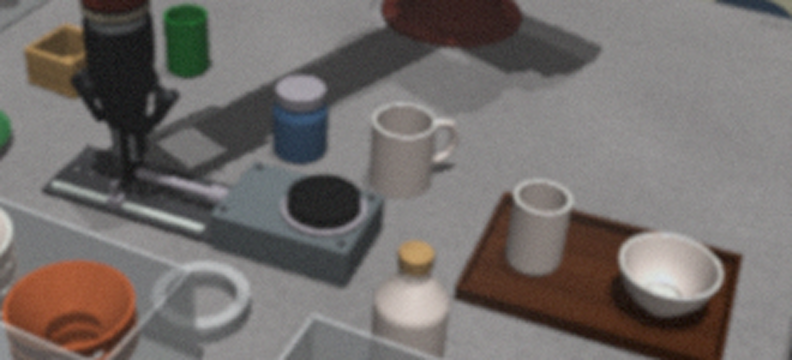

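View pics/t14.png

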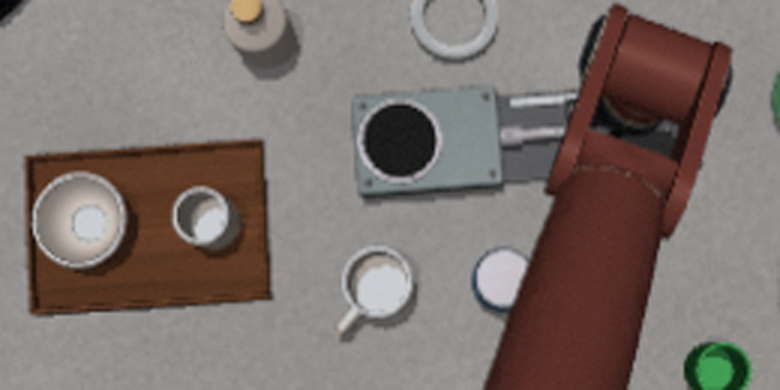

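The fin is at (324) and the pointer at (320) in the crop, so they line up within about 0.5 mm. The cup is upright in the tray and the other things haven't moved. Handing in.

```bash
python3 - <<'E'
from h import *
print(order.finish_job());o=sensors.get_obs();print(o["t"],o["tool_pos"],o["contact_force"],o["opening"])
E
```

```text
the job is handed in; nothing more can be done
None
the job is handed in; nothing more can be done
```

The whole job was carried out and handed in at about 15.4 s of the 58 s allowed. The system gave no verdict, so success is judged only from my own checks.

- **Stamping:** I pressed the plain white cup onto the centre of the pad with 27–30 N on the wrist for over 0.4 s. The foot reached about 58 mm, which is the pad's fully-down height.
- **Tray:** I stood the cup upright in the tray's free half, let go and backed straight up.
- **Rod:** I gripped the tab and pulled the rod out about 63 mm. The last wrist picture shows the pointer within about 0.5 mm of the fin. I finished holding it there, with about 8 N of spring pull on the wrist and a grip set at 80 N.
- **Surroundings:** In the last pictures the cup stands upright in the tray and the things in view look unmoved. I did not compare the plate and square wooden cup closely. The fin never looked touched.
- **Disagreements:** The fin's position came out as −207 mm from one height and −210 mm from a closer view, so I trusted the direct pointer-to-fin comparison. Estimates of the pad's centre differed by 5–8 mm between views, well inside the 18 mm allowed.

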